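Lift the alignment frame off a chip-bonding fixture and clamp the stack

TASK

The glued glass chip in the bonding fixture is ready to cure. Take the alignment frame by its handle bar and lift it straight up, level, until it is clear of its two locating pins, without shifting the steel pressure block inside it; lay the frame on its feet, flat in the steel tray. Then push the toggle clamp's handle back and down all the way over its centre, so that it stays locked by itself with the rubber foot pressing on the block, and leave the bottles and the beaker where they stand.

Things in the scene. Friction and masses are not known exactly. Their poses are not given: they have to be found in the camera images.
- fixture: Bonding fixture, bolted down: aluminium plate 170 (x) by 235 (y) by 15 mm, from y = -170 to +65 mm. Origin on the worktop below the centre of the chip nest; z up, x roughly away from the robot, +y the end without the clamp. Two upright steel locating pins, 10 mm thick, round-tipped, at x = +62 and -62 mm, y = 0, end at z = 60 mm. The toggle clamp stands near the -y end, working in the plane x = 0.
- frame: Alignment frame, loose, 0.25 to 0.5 kg: aluminium plate 160 (x) by 104 (y) by 10 mm on four feet 12 mm high, window 62 by 46 mm, two brass bushes (22 mm outside, 11.4 bore, 29 long) over the locating pins. Origin: centre of the feet's underside; z up. Starts on the fixture, axes along the fixture's, origin 15 mm above the worktop; the bushes leave the pins after a 45 mm lift.
- frame_bar (a point): Middle of the frame's handle bar, 70 mm above the frame's origin; its axes are the frame's. The bar runs along y above the window: 12 mm wide (x), 14 mm high, 92 mm long; its two posts (12 mm square) stand at y = +40 and -40 mm. Nothing lies under the bar for 30 mm. The bar is in the way of the clamp arm, so the clamp closes only once the frame is off.
- block: Steel pressure block on a rubber pad, loose, 0.2 kg, 56 (x) by 40 (y) by 22 mm; origin at the centre of its underside. It stands on the glass chip (76 by 52 by 6 mm) in the nest, its top 47 mm above the worktop, and is held only by its weight. The frame's window clears it by 3 mm all round.
- nest (a point): Point fixed in the fixture at the centre of the chip's upper face, 25 mm above the worktop, where the block's origin belongs.
- tray: Shallow open steel tray, fixed, 240 (x) by 176 (y) mm outside, walls 18 mm high and 3 mm thick, floor 3 mm thick. Origin at the centre of its underside on the worktop; z up.
- clamp_pivot (a point): Pivot of the clamp arm, at y = -95, z = 61 mm in the fixture. The arm (95 mm to the spindle, 25 mm wide) stands up when the clamp is open, its top 170 mm above the worktop and its back 21 mm on the far side of the pivot, with the spindle pointing level towards +y. The clamp's foot and cheeks reach from y = -150 to -70 mm, 50 mm wide, below z = 70 mm.
- clamp_spindle: Sprung spindle of the clamp with a rubber foot, 17 mm wide; origin at the middle of the foot's face, which comes down on the block when the clamp closes (7 N or more when locked; it gives up to 8 mm). Open, in the fixture's frame: y = -75, z = 156 mm.
- grip_point (a point): Middle of the clamp handle's black grip, 15 mm from the handle's end; grip 66 mm long, 18 wide (fixture's x), 15 thick. In the fixture's frame, x = 0, it moves through (y, z) mm: open (-157, 136), (-178, 127), (-192, 118), (-202, 108), (-207, 94), locked on its stop (-210, 77). Open, the handle rises 52 degrees from level, pointing away from the nest; locked, it lies level.
- clamp_handle (a joint): Angle of the clamp handle on the link under it: 0 rad open, as found; about 0.37 at grip height 118 mm; 1.74 where the links are in line (over-centre point); 1.92 on the stop, locked. The foot meets the block at about 1.2; from there the grip resists a little more (well under 15 N) until past centre. Pushed past 1.74 on to the stop it stays. Before the foot touches, friction keeps it where it is left (a few N move it).
- beaker_100: Empty clear beaker, 53 mm wide, 69 mm high, loose bystander; origin at the centre of its underside.
- indicator: Small white bottle with an orange cap, 36 mm wide, 76 mm high, loose bystander; origin at the centre of its underside.
- redcap_bottle: White bottle with a red cap, 48 mm wide, 111 mm high, loose bystander; origin at the centre of its underside.

How it is judged:
By the outcome, as a careful person would: the job done as asked, in the order asked, and still so for the second after the job is handed in, with the robot touching nothing.
It also fails if it takes over 58 s, if anything falls off the work surface, if the arm or the gripper's body presses on something with over 40 N, if the wrist force passes 120 N, or if a joint passes its speed limit or range.

ROBOT

A 6-joint arm with a two-finger parallel gripper is mounted at the origin on a cart in front of the work surface, level with it; the furniture and walls round the work are solid. World frame = base frame: x ahead of the robot, y to its left, z up, the work surface at z = 0. Lengths are in mm, angles in rad, forces in N, time in s.
With the tool pointing down it reaches from about 300 to 775 mm from the base axis. Payload 14.6 kg.
Tool frame: the origin (TCP) lies on the centre line of the jaws, within the pads' length; the fingertips stand 11 mm ahead of it and the grasp point (between the pads) lies 8 mm behind it; x points along the fingers, y is the direction in which the jaws open and shut, and the axes are right-handed (so a half turn about x gives the same grasp; the last joint's range is limited). The gripper opens to 94 mm and grips with 3 to 60 N. Pads are 16 mm wide; open, the fingers measure 119 mm over their backs; the gripper's body (75 mm by 177 mm) begins 78 mm behind the grasp point.
Start: joints at [1.162, 0.3, 1.521, -0, 1.321, -0.067], TCP at [184.348, 518.175, 216.446] pointing down, gripper open.
Joint ranges: [-3.03, 3.03], [-0.79, 2.21], [0.23, 2.52], [-1.04, 4.18], [0, 3.07], [-2.55, 2.55]. Speed limits (rad/s): [2.22, 2.22, 2.57, 3.14, 3.14, 3.14].

INTERFACE

Orientations are given as [roll, pitch, yaw] about the fixed x, y, z axes, in that order (R = Rz(yaw) Ry(pitch) Rx(roll)).
In Python, from cell import manip gives the robot as it stands.
- The arm moves only by the shell command python3 -m handwheel 'ROWS' [OPENING] [FORCE]. ROWS is JSON, a list of rows, each a list of 2 entries, a list of its own where there are three numbers: the shift along the tool's x, y, z in mm, then the turn about the tool's x in rad. In form: [[[x, y, z], spin], ...]. A call has exactly 10 rows; each row shifts and turns the commanded pose from where the row before left it, along the tool's axes as they then stand; what a row does not reach is not made up. A row lasts 1/8 s, in which the tool goes at most 62.5 mm and 10.7 degrees, less where a joint would pass 70% of its speed; a pose out of reach is approached as far as the arm can. A call with a gripper value outside its range is refused whole. OPENING is the closure in counts, from 0 (fully open) to 255 (shut), set as the call begins (- or left out, the last holds). The fingers move at their own pace and stop on an object; FORCE is the grip in N (left out, the last holds). Time passes only in rows, so rows that do not move let the fingers close, or fill a call up. It gives the time, the measured TCP pose, the force and the opening at its end, in the units of the state.
- manip.read_state(): the state, without advancing time (a new reading comes with each control period).
- manip.camera(name): name is "side" or "top" or "wrist"; returns a dict with "pixels" (384x512x3 uint8, red, green, blue), "z_map" (384x512 float32, mm along the optical axis (not along the pixel's ray), 0 where there is no reading), "mtx" (3x3 intrinsics, pixels), "xyz" and "orientation" of the camera in the world. Camera axes: x right, y up, looking along -z (the intrinsics and any distortion apply to the point x, -y, -z); pixel columns grow to the right and rows downward; lengths in mm; the calibration is good to about 2 mm. A picture is of the moment at which its call begins.
- manip.sign_off(): hands the job in, once; it reports no verdict.
Trained networks look in the newest picture that a camera, given by its name, has taken for a name from the list of things; names that differ only in an ending like _2 or _b are one class to them, and where a whole thing is asked for, a point or a joint stands for the part that bears it (a point fixed in the world has none). Each returns a list of dicts, best first, with "confidence" (0 to 1); they miss things now and then, are a little off and sometimes report something else, mostly with a low value. They report only what shows in the picture. A call takes as long as a camera call.
- manip.cut_out(target, camera): "region" (384x512 bool, what is visible of it) and "centre" ([column, row] in pixels, amid what is visible of it).
The state is a dict: "clock": time; "joints": joint angles; "qd": joint speeds; "effort": joint torques, N m; "eef_pos": TCP position; "eef_rot": TCP orientation; "wrist_force": force on the tool from outside, world axes, zero at the start; "moment": the same for the moment, N m; "finger_gap": finger opening in mm.
Only numpy, scipy, OpenCV 4.12 (cv2) and the standard library are available. Lean on these libraries where they do the work, as an engineer would, in place of code of your own. Each camera call takes 0.05 s, during which the arm holds its last target. There are 200 camera calls.

## Working session

There is one attempt and no reset: what is moved stays moved. The work goes in short steps, Python scripts to look and compute and a shell command to move; the robot and the scene stay as the last step left them, time stands still between calls to the robot, and variables do not carry over. Pictures are saved under pics/ and viewed, about 8 in all and at most 12, crops included, and the job is handed in when it is done.

```bash
ls; mkdir -p pics; cat > h.py <<'E'
import numpy as np, cv2
from scipy.spatial.transform import Rotation as R
from cell import manip
def cam(n):
    c=manip.camera(n); c['pixels']=np.asarray(c['pixels']); c['z_map']=np.asarray(c['z_map']); return c
def rot(o):
    o=np.asarray(o,float)
    return o if o.shape==(3,3) else R.from_euler('xyz',o).as_matrix()
def pts(c,mask=None):
    z=c['z_map']; m=(z>0) if mask is None else (mask&(z>0))
    v,u=np.nonzero(m); d=z[m]; K=np.asarray(c['mtx'])
    P=np.stack([(u-K[0,2])/K[0,0]*d,-(v-K[1,2])/K[1,1]*d,-d],1)
    return P@rot(c['orientation']).T+np.asarray(c['xyz']), u, v
def save(c,f,crop=None,s=1):
    im=c['pixels'][:,:,::-1]
    if crop: im=im[crop[1]:crop[3],crop[0]:crop[2]]
    cv2.imwrite('pics/'+f,cv2.resize(im,None,fx=s,fy=s))
E
python3 - <<'E'
from h import *
s=manip.read_state(); print(s['clock'],s['eef_pos'],s['eef_rot'],s['finger_gap'])
ims=[]
for n in('top','side'):
    c=cam(n); ims.append(c['pixels']); print(n,c['xyz'],c['orientation'],c['mtx'])
    for t in('fixture','frame','block','tray','clamp_spindle','grip_point','frame_bar','beaker_100','indicator','redcap_bottle'):
        for r in manip.cut_out(t,n)[:1]:
            P,u,v=pts(c,np.asarray(r['region']))
            if len(P): print(t,round(r['confidence'],2),np.round(r['centre']),len(P),'med',np.round(np.median(P,0)),'lo',np.round(np.percentile(P,2,0)),'hi',np.round(np.percentile(P,98,0)))
    save(c,n+'0.png')
cv2.imwrite('pics/both0.png',cv2.resize(np.vstack(ims)[:,:,::-1],(400,600)))
E
```

```text
pics
0.0 [184.25218858 517.94172442 215.87063223] [-1.62465577  1.56960848 -1.96647798] 94.26075742300709
top [ 505.87680967   68.90293098 1032.61286113] [ 0.08718657  0.00226573 -1.54133214] [[349.96747626   0.         254.48921741]
 [  0.         349.96747626 198.0913087 ]
 [  0.           0.           1.        ]]
fixture 0.63 [312. 221.] 2449 med [520. -98.  16.] lo [ 440. -161.   12.] hi [602.  66. 167.]
frame 0.77 [277. 220.] 1820 med [529.   4.  38.] lo [454. -47.  27.] hi [607.  58.  93.]
block 0.75 [314. 227.] 2723 med [518. -98.  16.] lo [ 438. -164.   10.] hi [604.  68. 166.]
tray 0.66 [182. 242.] 5315 med [464. 285.   4.] lo [348. 196.  -0.] hi [583. 372.  22.]
clamp_spindle 0.41 [314. 222.] 21 med [522. -76. 162.] lo [517. -87. 158.] hi [524. -71. 166.]
grip_point 0.49 [338. 231.] 107 med [ 514. -146.  139.] lo [ 504. -182.    0.] hi [ 522. -127.  158.]
frame_bar 0.87 [279. 223.] 1689 med [528.   4.  38.] lo [454. -47.  34.] hi [605.  57.  93.]
beaker_100 0.77 [204. 142.] 321 med [754. 230.  31.] lo [723. 203.   0.] hi [770. 249.  70.]
indicator 0.47 [240. 150.] 147 med 
[... 415 characters left out ...]
] lo [450. -54.  26.] hi [603.  55.  92.]
block 0.67 [228. 246.] 326 med [516.  -1.  46.] lo [501. -18.  31.] hi [543.  32.  48.]
tray 0.74 [222. 251.] 2011 med [504. -16.  37.] lo [450. -52.  28.] hi [601.  54.  92.]
grip_point 0.76 [258. 264.] 359 med [ 512. -128.   93.] lo [ 505. -166.   35.] hi [529. -85. 150.]
frame_bar 0.73 [218. 250.] 1999 med [509. -17.  37.] lo [451. -53.  28.] hi [602.  55.  92.]
beaker_100 0.68 [272. 176.] 470 med [740. 209.  46.] lo [722. 199.   4.] hi [769. 247.  67.]
indicator 0.63 [286. 196.] 405 med [728. 117.  38.] lo [717. 108.  -1.] hi [770. 201.  76.]
redcap_bottle 0.74 [352. 250.] 1213 med [ 700. -158.   65.] lo [ 689. -170.    3.] hi [ 728. -134.  111.]
```

```bash
python3 - <<'E'
from h import *
for n in('top','side'):
    c=cam(n); P,u,v=pts(c)
    def sel(lo,hi,b): 
        m=(P[:,2]>lo)&(P[:,2]<hi)&(P[:,0]>b[0])&(P[:,0]<b[1])&(P[:,1]>b[2])&(P[:,1]<b[3]); return P[m]
    for nm,a in dict(bar=(86,98,480,570,-70,70),plate=(33,42,430,630,-80,80),fix=(11,19,420,640,-230,90),tray=(14,24,320,610,170,400),trayfl=(1,6,360,570,205,365),arm=(120,176,480,560,-135,-60)).items():
        Q=sel(a[0],a[1],a[2:])
        if len(Q)<5: continue
        r=cv2.minAreaRect(Q[:,:2].astype(np.float32)); print(n,nm,len(Q),np.round(r[0],1),np.round(r[1],1),round(r[2],2),'med',np.round(np.median(Q,0),1))
    q=sel(86,98,(480,570,-70,70))
    d=np.linalg.svd(q[:,:2]-q[:,:2].mean(0))[2][0]; print('bar dir',d,np.round(q.mean(0),1))
E
```

```text
top bar 149 [530.7   4.7] [89.7 11.9] 83.74 med [530.4   5.8  91.5]
top plate 1525 [528.9 -11. ] [134.6 159.9] 83.95 med [525.9   4.3  37.4]
top fix 2141 [525.  -47.9] [234.9 169.8] 83.95 med [514.7 -94.6  15.2]
top tray 586 [465.7 282.8] [181.4 245.5] 85.17 med [461.3 299.1  20. ]
top trayfl 3212 [465.1 285. ] [159.9 209.7] 89.92 med [462.7 285.4   3.5]
top arm 162 [ 519.1 -101.7] [23.2 65.1] 1.69 med [519.6 -99.9 163.2]
bar dir [-0.10950954 -0.99398575] [530.5   4.4  91.4]
side bar 175 [5.295e+02 5.000e-01] [92.1 11.3] 84.45 med [528.2  -4.5  91. ]
side plate 1564 [528.9 -13.3] [135.4 161. ] 83.6 med [498.7 -15.8  36.6]
side fix 4002 [525.  -50.9] [236.5 170.9] 83.98 med [ 496.3 -115.9   14.6]
side tray 646 [465.7 279. ] [184.4 245.2] 85.37 med [461.7 267.1  18.5]
side trayfl 2341 [465.  288.6] [153.  211.8] 89.02 med [462.6 285.3   2.6]
side arm 414 [ 519.2 -102.1] [57.7 25.7] 83.49 med [ 515.8 -112.2  158.9]
bar dir [-0.10077222 -0.99490952] [528.4  -3.1  90.6]
```

View pics/top0.png

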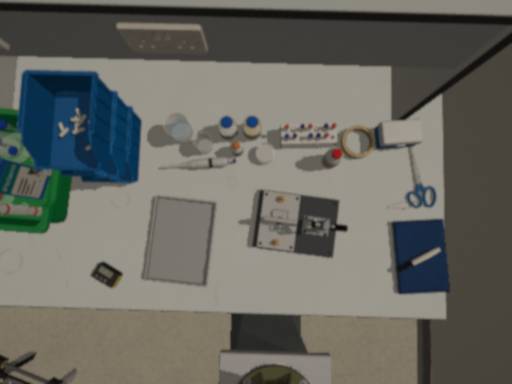

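View pics/side0.png

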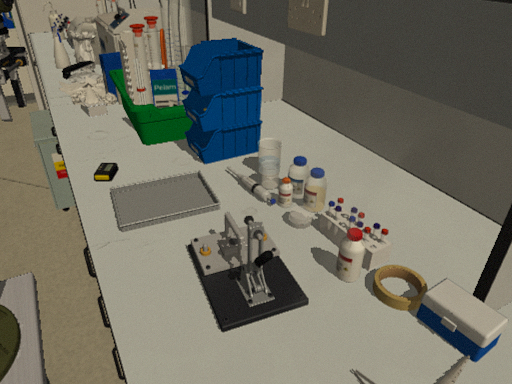

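The top view shows the frame at about (277,221), with the clamp to its right (grip at 338,228) and the tray at (180,240). The side view confirms the upright arm and that the bottles are far off. Both cameras give the fixture origin as about (530,3) with yaw -6.05°. The tray is at about (465.5,283) with yaw -4.8°.

```bash
cat >> h.py <<'E'
F=np.array([530.,2.8,0]); YAW=np.deg2rad(-6.05)
def fx(x,y,z): return F+R.from_euler('z',YAW).apply([x,y,z])
def plan(target,yaw):
    "spin first, then shift in the new tool axes; tool y along world heading yaw (mod pi)"
    s=manip.read_state(); M=rot(s['eef_rot']); p=np.asarray(s['eef_pos'])
    d=np.array([np.cos(yaw),np.sin(yaw),0]); l=M.T@d
    a=np.arctan2(l[2],l[1]); a=(a+np.pi/2)%np.pi-np.pi/2
    M2=M@R.from_euler('x',a).as_matrix()
    print('t',round(s['clock'],2),'pos',np.round(p,1),'toolx',np.round(M[:,0],4),'tooly',np.round(M[:,1],3),'j',np.round(s['joints'],3),'F',np.round(s['wrist_force'],1),'gap',round(s['finger_gap'],1))
    print('spin',round(a,4),'shift',np.round(M2.T@(np.asarray(target)-p),1)); return M2
E
python3 -c "
from h import *
plan(fx(0,0,200),YAW)"
```

```text
t 1.2 pos [184.4 518.2 216.5] toolx [ 0.e+00  1.e-04 -1.e+00] tooly [0.335 0.942 0.   ] j [ 1.162  0.3    1.521  0.     1.321 -0.067] F [ 0.6 -0.4  0.7] gap 94.0
spin 1.3346 shift [ 16.5 398.  476.1]
```

```bash
python3 -m handwheel '[[[0,0,0],0.167],[[0,0,0],0.167],[[0,0,0],0.167],[[0,0,0],0.167],[[0,0,0],0.167],[[0,0,0],0.167],[[0,0,0],0.167],[[0,0,0],0.166],[[0,33,40],0],[[0,33,40],0]]' 0 40; python3 -m handwheel '[[[0,33,40],0],[[0,33,40],0],[[0,33,40],0],[[0,33,40],0],[[0,33,40],0],[[0,33,40],0],[[0,33,40],0],[[0,33,38],0],[[0,33,38],0],[[0,33,38],0]]'; python3 - <<'E'
from h import *
c=cam('wrist'); save(c,'w1.png')
plan(fx(0,0,200),YAW)
P,u,v=pts(c)
for nm,lo,hi in(('bar',86,98),('plate',32,42),('block',43,51)):
    m=(P[:,2]>lo)&(P[:,2]<hi)&(abs(P[:,0]-530)<95)&(abs(P[:,1])<70); Q=P[m]
    if len(Q)>5:
        r=cv2.minAreaRect(Q[:,:2].astype(np.float32)); print(nm,len(Q),np.round(r[0],1),np.round(r[1],1),round(r[2],2),np.round(np.median(Q,0),1))
E
```

```text
clock: 2.45
eef_pos: [241.9, 430.6, 216.3]
eef_rot: [0.16, 1.571, -1.516]
wrist_force: [0.5, -0.1, -0.2]
finger_gap: 94.1
clock: 3.7
eef_pos: [528.8, 3.4, 216.6]
eef_rot: [1.702, 1.57, 0.025]
wrist_force: [-0.2, 0.3, 0.3]
finger_gap: 94.2
t 3.75 pos [ 5.309e+02 -5.000e-01  2.162e+02] toolx [ 7.0e-04 -1.1e-03 -1.0e+00] tooly [ 0.994 -0.108  0.001] j [-6.900e-02  2.570e-01  1.576e+00 -1.000e-03  1.308e+00  3.900e-02] F [ 1.  -2.6 -0.7] gap 93.9
spin -0.0028 shift [16.2 -1.2 -3.2]
bar 1053 [530.6   1. ] [91.6 11.4] 84.16 [530.9   3.3  92.2]
plate 8979 [530.8   1. ] [103.9 160.5] 83.98 [533.6   7.9  37.8]
block 1689 [524.7   9.4] [149.3  72. ] 9.44 [535.2   2.   47.5]
```

View pics/w1.png

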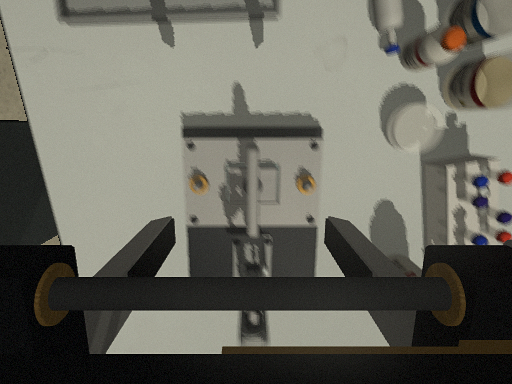

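The wrist view shows the bar upright at (253,193), between the brass bushes at (200,183) and (306,182). The clamp is below it at (253,240). The full plate measures 104 x 160.5 and is centred at (530.7,1.0), so I'm refining F and descending.

```bash
sed -i 's/530.,2.8,0/530.6,1.4,0/' h.py; python3 -m handwheel '[[[0,-0.4,-2],-0.003],[[15,0,0],0],[[20,0,0],0],[[20,0,0],0],[[20,0,0],0],[[15,0,0],0],[[10,0,0],0],[[0,0,0],0],[[0,0,0],0],[[0,0,0],0]]'; python3 - <<'E'
from h import *
for i in range(3): plan(fx(0,0,77),YAW); 
c=cam('wrist'); P,u,v=pts(c); save(c,'w2.png')
m=(P[:,2]>86)&(P[:,2]<98)&(abs(P[:,0]-530)<30)&(abs(P[:,1])<60); Q=P[m]
r=cv2.minAreaRect(Q[:,:2].astype(np.float32)); print(len(Q),r,np.median(Q,0))
E
```

```text
clock: 5.0
eef_pos: [528.0, 7.0, 117.0]
eef_rot: [1.639, 1.57, -0.035]
wrist_force: [0.1, -0.6, -0.9]
finger_gap: 94.0
t 5.0 pos [528.   7. 117.] toolx [ 0.001 -0.    -1.   ] tooly [ 0.995 -0.103  0.001] j [-0.056  0.356  1.692  0.     1.092  0.047] F [ 0.1 -0.6 -0.9] gap 94.0
spin 0.0025 shift [40.   3.1  5.3]
t 5.0 pos [528.   7. 117.] toolx [ 0.001 -0.    -1.   ] tooly [ 0.995 -0.103  0.001] j [-0.056  0.356  1.692  0.     1.092  0.047] F [ 0.1 -0.6 -0.9] gap 94.0
spin 0.0025 shift [40.   3.1  5.3]
t 5.0 pos [528.   7. 117.] toolx [ 0.001 -0.    -1.   ] tooly [ 0.995 -0.103  0.001] j [-0.056  0.356  1.692  0.     1.092  0.047] F [ 0.1 -0.6 -0.9] gap 94.0
spin 0.0025 shift [40.   3.1  5.3]
2050 ((531.217041015625, 6.021862030029297), (81.92040252685547, 11.972296714782715), 83.89501190185547) [531.25858786   8.76547408  92.23742911]
```

```bash
python3 -m handwheel '[[[0,3,5],0.002],[[0,0,0],0],[[8,0,0],0],[[8,0,0],0],[[8,0,0],0],[[8,0,0],0],[[8,0,0],0],[[0,0,0],0],[[0,0,0],0],[[0,0,0],0]]'; python3 - <<'E'
from h import *
c=cam('wrist'); P,u,v=pts(c); save(c,'w3.png')
plan(fx(0,0,77),YAW)
m=(P[:,2]>86)&(P[:,2]<98)&(abs(P[:,0]-530)<30)&(abs(P[:,1])<60); Q=P[m]
r=cv2.minAreaRect(Q[:,:2].astype(np.float32)); print(len(Q),r,np.median(Q,0))
E
```

```text
clock: 6.3
eef_pos: [530.4, 1.7, 76.8]
eef_rot: [1.635, 1.57, -0.041]
wrist_force: [0.8, -0.2, 0.5]
finger_gap: 94.1
t 6.35 pos [530.4   1.7  76.7] toolx [ 5.e-04 -0.e+00 -1.e+00] tooly [ 0.994 -0.105  0.   ] j [-0.066  0.417  1.715 -0.     1.009  0.039] F [ 0.7  1.3 -1.3] gap 93.8
spin 0.0006 shift [-0.3  0.2  0.3]
2638 ((530.7200317382812, 1.6080360412597656), (90.9297866821289, 11.901798248291016), 84.23109436035156) [532.00393711  15.47561865  92.31893702]
```

View pics/w3.png

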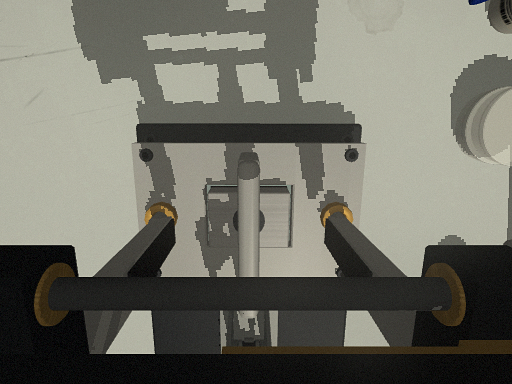

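The bar is centred between the fingers (column 249), the block sits within the window at (250,217), and the bushes at (161,213) and (337,213) are clear of the fingertips. Closing.

```bash
python3 -m handwheel '[[[0,0.2,0.2],0],[[0,0,0],0],[[0,0,0],0],[[0,0,0],0],[[0,0,0],0],[[0,0,0],0],[[0,0,0],0],[[0,0,0],0],[[0,0,0],0],[[0,0,0],0]]' 255 50; python3 -c "
from h import *
plan(fx(0,0,77),YAW)"
```

```text
clock: 7.6
eef_pos: [530.4, 1.5, 76.5]
eef_rot: [-1.465, 1.571, -3.141]
wrist_force: [-0.5, 0.6, -0.3]
finger_gap: 11.3
t 7.6 pos [530.4   1.5  76.5] toolx [-1.e-04 -0.e+00 -1.e+00] tooly [ 0.994 -0.105 -0.   ] j [-0.066  0.418  1.714 -0.     1.01   0.039] F [-0.5  0.6 -0.3] gap 11.3
spin 0.0006 shift [-0.5  0.2  0.1]
```

Gripped, with no side force. Lifting slowly straight up.

```bash
python3 -m handwheel '[[[-2,0,0],0],[[-3,0,0],0],[[-4,0,0],0],[[-4,0,0],0],[[-4,0,0],0],[[-4,0,0],0],[[-4,0,0],0],[[-4,0,0],0],[[0,0,0],0],[[0,0,0],0]]'; python3 - <<'E'
from h import *
c=cam('side'); save(c,'s2.png',(150,170,350,330),4)
s=manip.read_state(); print(s['moment'])
P,u,v=pts(c)
m=(P[:,2]>58)&(P[:,2]<72)&(abs(P[:,0]-530)<90)&(abs(P[:,1])<60)&(np.hypot(P[:,0]-530,P[:,1])>45);Q=P[m]
A=np.c_[Q[:,:2]-F[:2],np.ones(len(Q))]; w=np.linalg.lstsq(A,Q[:,2],rcond=None)[0]; print(len(Q),w)
E
```

```text
clock: 8.85
eef_pos: [530.4, 1.5, 105.4]
eef_rot: [-1.483, 1.571, 3.124]
wrist_force: [-0.2, 0.0, -3.8]
finger_gap: 11.9
[-0.04589239  0.06577722 -0.04908658]
1366 [3.43695385e-03 1.69534907e-02 6.54054027e+01]
```

View pics/s2.png

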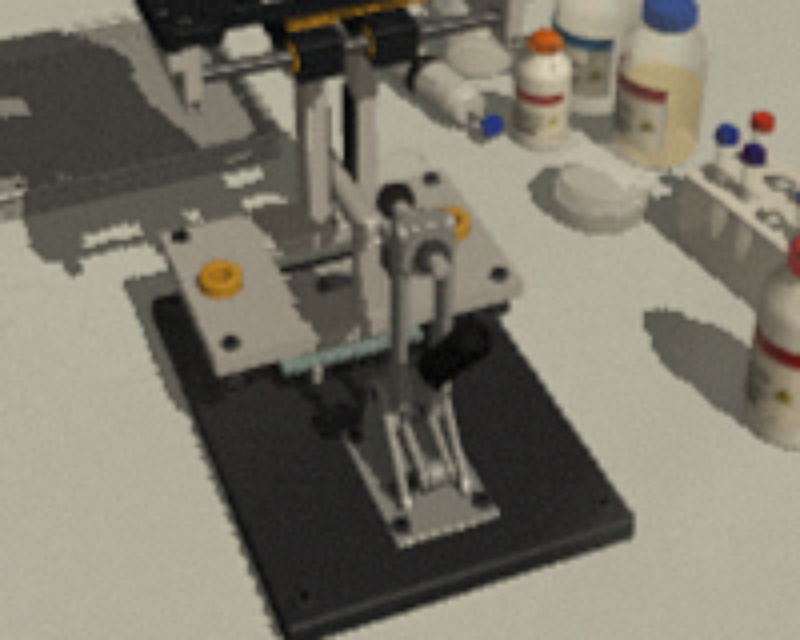

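The frame is up about 28 mm and level, with its plate around (330,290). The bottles haven't moved. Next is clear of the pins, then across to the tray.

```bash
python3 -m handwheel '[[[-4,0,0],0],[[-4,0,0],0],[[-4,0,0],0],[[-4,0,0],0],[[-5,0,0],0],[[-6,0,0],0],[[-8,0,0],0],[[-8,0,0],0],[[0,0,0],0],[[0,0,0],0]]'; python3 - <<'E'
from h import *
c=cam('side'); r=manip.cut_out('block','side')
P,u,v=pts(c)
def rect(nm,lo,hi,b):
    m=(P[:,2]>lo)&(P[:,2]<hi)&(P[:,0]>b[0])&(P[:,0]<b[1])&(P[:,1]>b[2])&(P[:,1]<b[3]);Q=P[m]
    if len(Q)>5:
        t=cv2.minAreaRect(Q[:,:2].astype(np.float32)); print(nm,len(Q),np.round(t[0],1),np.round(t[1],1),round(t[2],1),np.round(np.median(Q,0),1))
rect('block',43,51,(490,570,-40,40)); 
print([ (round(q['confidence'],2),np.round(q['centre'])) for q in r])
save(c,'s3.png')
plan([465.5,283,145],np.deg2rad(-4.9))
E
```

```text
clock: 10.15
eef_pos: [530.3, 1.5, 148.3]
eef_rot: [-1.449, 1.57, -3.125]
wrist_force: [0.4, 0.2, -4.0]
finger_gap: 11.8
block 266 [529.3  -4.2] [31.8 56.7] 87.1 [527.1  -5.8  46.4]
[(0.96, array([233., 248.]))]
t 10.25 pos [530.3   1.5 148.1] toolx [-6.e-04  0.e+00 -1.e+00] tooly [ 0.994 -0.105 -0.001] j [-0.066  0.324  1.656 -0.     1.162  0.039] F [-0.7  0.5 -5.3] gap 11.9
spin -0.0195 shift [   3.2  -88.6 -275. ]
```

```bash
python3 -m handwheel '[[[0,-5,-15],-0.01],[[0,-9,-28],-0.01],[[0,-10,-32],0],[[0,-11,-34],0],[[0,-12,-36],0],[[0,-12,-36],0],[[0,-11,-34],0],[[0,-9,-28],0],[[0,-6,-20],0],[[0,-4,-12],0]]'; python3 -m handwheel '[[[0,0,0],0],[[8,0,0],0],[[10,0,0],0],[[10,0,0],0],[[10,0,0],0],[[8,0,0],0],[[8,0,0],0],[[0,0,0],0],[[0,0,0],0],[[0,0,0],0]]'; python3 - <<'E'
from h import *
plan([465.5,283,66],np.deg2rad(-4.9))
ims=[]
for n in('top','side'):
    c=cam(n); P,u,v=pts(c)
    for nm,lo,hi,b in(('block',43,51,(490,570,-40,40)),('frame',48,62,(360,570,190,370))):
        m=(P[:,2]>lo)&(P[:,2]<hi)&(P[:,0]>b[0])&(P[:,0]<b[1])&(P[:,1]>b[2])&(P[:,1]<b[3]);Q=P[m]
        t=cv2.minAreaRect(Q[:,:2].astype(np.float32)); print(n,nm,len(Q),np.round(t[0],1),np.round(t[1],1),round(t[2],1),np.round(np.median(Q,0),1))
    save(c,n+'3.png',(120,160,380,330) if n=='top' else (90,150,350,320),2.3); ims.append(cv2.imread('pics/'+n+'3.png'))
cv2.imwrite('pics/b3.png',cv2.resize(np.vstack(ims),(460,600)))
E
```

```text
clock: 11.5
eef_pos: [464.8, 284.6, 148.3]
eef_rot: [-1.279, 1.57, -2.933]
wrist_force: [0.4, 0.2, -3.9]
finger_gap: 11.5
clock: 12.75
eef_pos: [465.9, 283.3, 94.8]
eef_rot: [2.112, 1.57, 0.456]
wrist_force: [0.3, 0.1, -4.3]
finger_gap: 11.6
t 12.75 pos [465.9 283.3  94.8] toolx [ 6.e-04  3.e-04 -1.e+00] tooly [ 0.996 -0.085  0.001] j [ 0.479  0.42   1.66  -0.     1.061  0.564] F [ 0.3  0.1 -4.3] gap 11.6
spin 0.0005 shift [28.8 -0.4  0.3]
top block 273 [530.6   4.3] [39.5 55.3] 83.6 [529.8   4.9  47.4]
top frame 745 [466.2 279.1] [ 92.6 159.4] 85.8 [486.2 251.8  55.8]
side block 362 [529.6   1.7] [43.3 55.8] 81.0 [ 5.285e+02 -3.000e-01  4.650e+01]
side frame 1258 [466.3 282. ] [107.4 161. ] 84.4 [457.  268.5  54.6]
```

View pics/b3.png

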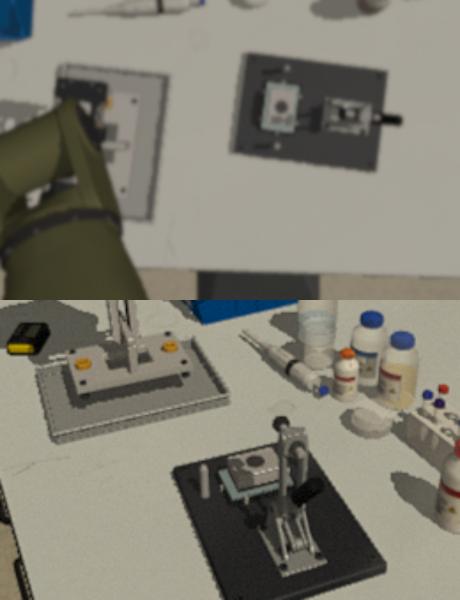

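The block is still on the chip at about (530,3), at (283,107) in the upper picture. The frame hangs level above the tray floor, inside the walls. Setting it down.

```bash
python3 -m handwheel '[[[6,0,0],0],[[6,0,0],0],[[6,0,0],0],[[4,0,0],0],[[3,0,0],0],[[2,0,0],0],[[1,0,0],0],[[1,0,0],0],[[0.5,0,0],0],[[0,0,0],0]]'; python3 -c "
from h import *
s=manip.read_state();print(s['wrist_force'],s['moment'])"
```

```text
clock: 14.1
eef_pos: [465.7, 283.2, 65.0]
eef_rot: [-1.762, 1.571, 2.866]
wrist_force: [0.2, -0.0, -4.1]
finger_gap: 11.5
[ 0.19539715 -0.02187831 -4.11788101] [-2.83040202e-02  5.80709206e-02 -7.59873795e-05]
```

```bash
python3 -m handwheel '[[[0.5,0,0],0],[[0.3,0,0],0],[[0.3,0,0],0],[[0,0,0],0],[[0,0,0],0],[[0,0,0],0],[[0,0,0],0],[[0,0,0],0],[[0,0,0],0],[[0,0,0],0]]'
```

```text
clock: 15.35
eef_pos: [465.7, 283.2, 64.4]
eef_rot: [2.114, 1.57, 0.458]
wrist_force: [-3.5, -1.2, 4.3]
finger_gap: 11.8
```

```bash
python3 -m handwheel '[[[0,0,0],0],[[0,0,0],0],[[0,0,0],0],[[0,0,0],0],[[0,0,0],0],[[0,0,0],0],[[-5,0,0],0],[[-15,0,0],0],[[-25,0,0],0],[[-35,0,0],0]]' 0; python3 -m handwheel '[[[-40,0,0],0],[[-30,0,0],0],[[0,0,0],0],[[0,0,0],0],[[0,0,0],0],[[0,0,0],0],[[0,0,0],0],[[0,0,0],0],[[0,0,0],0],[[0,0,0],0]]' 255 20; python3 - <<'E'
from h import *
c=cam('wrist'); P,u,v=pts(c)
m=(P[:,2]>15)&(P[:,2]<40)&(abs(P[:,0]-465)<85)&(abs(P[:,1]-283)<60);Q=P[m]
m=(P[:,2]>21)&(P[:,2]<30)&(abs(P[:,0]-465)<90)&(abs(P[:,1]-283)<65);Q=P[m]
t=cv2.minAreaRect(Q[:,:2].astype(np.float32)); print(len(Q),t,np.median(Q,0))
A=np.c_[Q[:,:2]-[465,283],np.ones(len(Q))]; print(np.linalg.lstsq(A,Q[:,2],rcond=None)[0])
plan(fx(0,-150,230),YAW)
for n in('top','side'):
    c=cam(n)
    for r in manip.cut_out('grip_point',n)[:1]:
        P,u,v=pts(c,np.asarray(r['region'])); print(n,r['confidence'],r['centre'],len(P),np.round(np.median(P,0)))
    P,u,v=pts(c); col=c['pixels'][v,u].sum(1); L=R.from_euler('z',-YAW).apply(P-F)
    m=(abs(L[:,0])<15)&(L[:,1]<-125)&(L[:,1]>-200)&(L[:,2]>80)&(L[:,2]<190); Q=L[m]; print(len(Q),Q.min(0),Q.max(0),np.median(Q,0))
save(c,'s4.png')
E
```

```text
clock: 16.6
eef_pos: [465.5, 283.1, 145.3]
eef_rot: [-1.022, 1.57, -2.678]
wrist_force: [0.2, -0.7, -0.2]
finger_gap: 93.7
clock: 17.85
eef_pos: [465.7, 283.2, 213.8]
eef_rot: [-1.131, 1.571, -2.787]
wrist_force: [0.2, -0.1, 0.7]
finger_gap: 0.6
8396 ((466.82275390625, 282.3751525878906), (102.74989318847656, 160.4323272705078), 85.17359161376953) [469.35253768 288.79255647  25.85416549]
[9.47448281e-04 3.62684015e-04 2.58800553e+01]
t 17.9 pos [465.7 283.2 213.9] toolx [ 0.  0. -1.] tooly [ 0.996 -0.085  0.   ] j [ 0.479  0.291  1.539 -0.     1.312  0.564] F [0.7 0.  0.1] gap 0.5
spin 0.0206 shift [-16.1  94.2 423.4]
112 [  -9.21630668 -165.53865196  107.50499433] [   8.73914313 -125.57540366  161.47818656] [  -1.28361208 -146.58286349  140.04749311]
side 0.7 [273.1, 175.3] 465 [740. 209.  45.]
213 [  -9.93750892 -169.36373362   86.41961071] [   8.26575432 -125.15801631  160.61898796] [  -4.52737072 -155.52414809  140.7010423 ]
```

The frame is flat in the tray: plate top at z = 25.9, tilt under 0.1°, and within the walls. Now I'm moving above the gap between the clamp arm and the handle with the fingers shut.

```bash
python3 -m handwheel '[[[-8,5,20],0.02],[[-8,9,40],0],[[0,10,45],0],[[0,10,48],0],[[0,11,50],0],[[0,11,50],0],[[0,11,48],0],[[0,10,45],0],[[0,9,38],0],[[0,5,18],0]]'; python3 -m handwheel '[[[0,2,8],0],[[0,0,0],0],[[0,0,0],0],[[0,0,0],0],[[0,0,0],0],[[0,0,0],0],[[0,0,0],0],[[0,0,0],0],[[0,0,0],0],[[0,0,0],0]]'; python3 - <<'E'
from h import *
plan(fx(0,-138,160),YAW)
c=cam('side'); save(c,'s5.png',(150,130,350,330),3)
E
```

```text
clock: 19.35
eef_pos: [514.1, -128.5, 230.3]
eef_rot: [1.064, 1.57, -0.614]
wrist_force: [0.2, -0.4, 0.1]
finger_gap: 0.4
clock: 20.6
eef_pos: [515.6, -134.3, 229.9]
eef_rot: [0.732, 1.571, -0.944]
wrist_force: [0.3, 0.2, 0.0]
finger_gap: 0.2
t 20.6 pos [ 515.6 -134.3  229.9] toolx [ 0. -0. -1.] tooly [ 0.994 -0.105  0.   ] j [-0.324  0.251  1.551 -0.     1.339 -0.218] F [0.3 0.2 0. ] gap 0.2
spin 0.0006 shift [69.9  0.6  1.5]
```

View pics/s5.png

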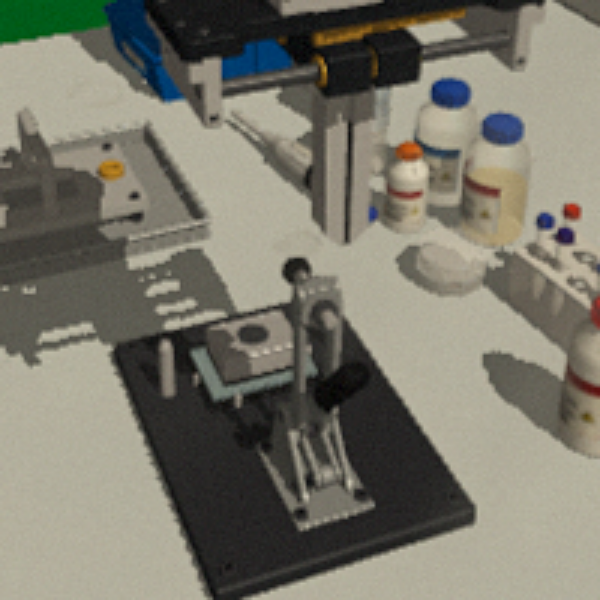

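The fingers are shut above the gap, with tips at about (345,235). The black grip is at (342,385), and the block still stands on the chip at (255,345). Descending.

```bash
python3 -m handwheel '[[[10,0.6,1],0],[[12,0,0],0],[[12,0,0],0],[[12,0,0],0],[[10,0,0],0],[[7,0,0],0],[[5,0,0],0],[[4,0,0],0],[[0,0,0],0],[[0,0,0],0]]'; python3 - <<'E'
from h import *
plan(fx(0,-143,151.6),YAW)
c=cam('side'); save(c,'s6.png',(190,170,310,310),4)
E
```

```text
clock: 21.9
eef_pos: [515.9, -135.2, 157.5]
eef_rot: [-1.705, 1.57, 2.903]
wrist_force: [-0.1, -1.3, 0.4]
finger_gap: 0.8
t 21.9 pos [ 515.9 -135.2  157.5] toolx [-8.e-04  2.e-04 -1.e+00] tooly [ 0.995 -0.105 -0.001] j [-0.325  0.32   1.638 -0.     1.185 -0.22 ] F [-0.1 -1.3  0.4] gap 0.8
spin 0.0007 shift [5.9 0.2 5.6]
```

View pics/s6.png

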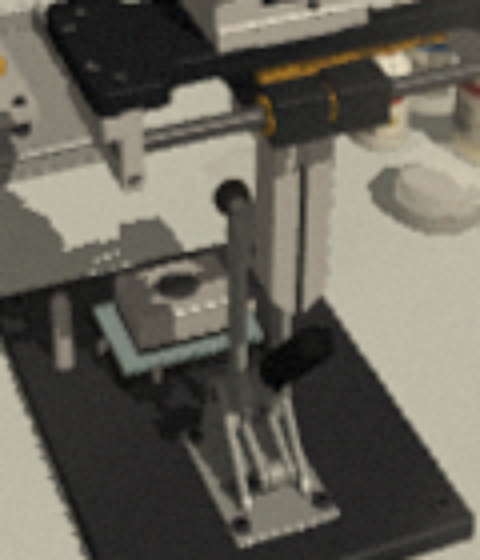

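The fingertips are between the arm and the grip with no contact, so I'm starting the push along the grip's arc.

```bash
python3 -m handwheel '[[[6,0,0],0],[[0,0,3],0],[[0,0,2.6],0],[[2,0,5.6],0],[[2,0,5.6],0],[[2,0,5.6],0],[[1.7,0,5.6],0],[[2.8,0,5],0],[[2.8,0,5],0],[[2.7,0,5],0]]'; python3 - <<'E'
from h import *
plan(fx(0,-191.5,126.1),YAW)
c=cam('side'); save(c,'s7.png',(190,170,310,310),4)
P,u,v=pts(c); L=R.from_euler('z',-YAW).apply(P-F); dark=c['pixels'][v,u].sum(1)<110
m=dark&(abs(L[:,0])<14)&(L[:,1]<-125)&(L[:,1]>-235)&(L[:,2]>60)&(L[:,2]<190); Q=L[m]; print(len(Q),Q.min(0),Q.max(0),np.median(Q,0))
E
```

```text
clock: 23.2
eef_pos: [511.6, -178.4, 135.7]
eef_rot: [1.019, 1.571, -0.657]
wrist_force: [1.7, 1.8, 0.4]
finger_gap: 0.2
t 23.2 pos [ 511.6 -178.4  135.7] toolx [ 0. -0. -1.] tooly [ 0.994 -0.105  0.   ] j [-0.403  0.362  1.636 -0.     1.144 -0.298] F [1.7 1.8 0.4] gap 0.2
spin 0.0006 shift [ 9.6 -0.  10.7]
239 [  -9.72714614 -207.40945784   83.07802855] [   7.56842081 -125.47917497  180.06849738] [  -4.90694386 -189.25553815  120.98544592]
```

View pics/s7.png

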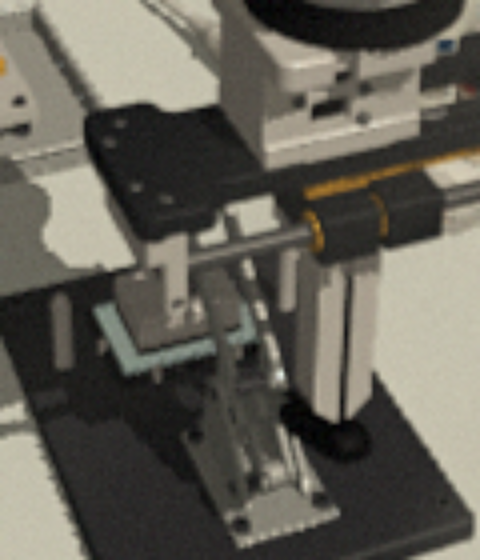

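The grip has followed to about (-190,120) in the fixture's frame, as the path says. The fingertip sits on it at (335,420) and the arm is coming over. Continuing down.

```bash
python3 -m handwheel '[[[4.8,0,4.5],0],[[4.8,0,4.5],0],[[4.7,0,1],0],[[4.7,0,1],0],[[4.6,0,1],0],[[4,0,0],0],[[4,0,0],0],[[3,0,0],0],[[2,0,0],0],[[0,0,0],0]]'; python3 - <<'E'
from h import *
plan(fx(0,-192,95.5),YAW)
c=cam('side'); save(c,'s8.png',(190,170,310,310),4)
E
```

```text
clock: 24.5
eef_pos: [510.2, -189.8, 98.9]
eef_rot: [-2.011, 1.57, 2.597]
wrist_force: [0.4, -1.1, 0.9]
finger_gap: 0.5
t 24.5 pos [ 510.2 -189.8   98.9] toolx [-7.e-04  4.e-04 -1.e+00] tooly [ 0.995 -0.105 -0.001] j [-0.424  0.414  1.659  0.     1.07  -0.319] F [ 0.4 -1.1  0.9] gap 0.5
spin 0.0007 shift [ 3.4  0.2 -0.3]
```

View pics/s8.png

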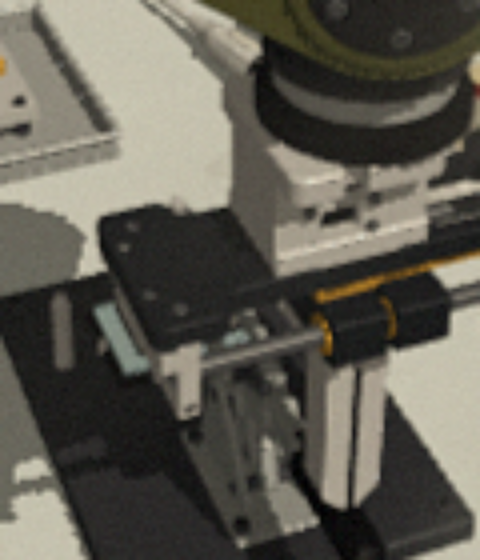

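```bash
python3 -m handwheel '[[[1,0,0],0],[[1,0,0],0],[[1,0,0],0],[[1,0,0],0],[[0.5,0,0],0],[[0,0,0],0],[[0,0,0],0],[[0,0,0],0],[[0,0,0],0],[[0,0,0],0]]'; python3 -c "
from h import *
plan(fx(0,-192,95.5),YAW)"
```

```text
clock: 25.8
eef_pos: [510.4, -190.1, 94.8]
eef_rot: [1.078, 1.571, -0.598]
wrist_force: [0.2, 0.2, 2.9]
finger_gap: 0.4
t 25.8 pos [ 510.4 -190.1   94.8] toolx [ 2.e-04 -1.e-04 -1.e+00] tooly [ 0.994 -0.105  0.   ] j [-0.424  0.419  1.661 -0.     1.061 -0.319] F [0.2 0.2 2.9] gap 0.4
spin 0.0006 shift [-0.7 -0.1 -0.5]
```

```bash
python3 -m handwheel '[[[1,0,0],0],[[1,0,0],0],[[1,0,0],0],[[0,0,0],0],[[0,0,0],0],[[0,0,0],0],[[0,0,0],0],[[0,0,0],0],[[0,0,0],0],[[0,0,0],0]]'
```

```text
clock: 27.05
eef_pos: [511.2, -190.5, 93.6]
eef_rot: [1.216, 1.568, -0.46]
wrist_force: [-3.6, -0.1, 18.5]
finger_gap: 0.1
```

The stop is reached: the reaction rises steeply to 18.5 N at grip-top height of about 83 mm. One more light press, then back off and look.

```bash
python3 -m handwheel '[[[1,0,0],0],[[0.5,0,0],0],[[0,0,0],0],[[0,0,0],0],[[0,0,0],0],[[-3,0,0],0],[[-6,0,0],0],[[-20,0,0],0],[[-30,0,0],0],[[-40,0,0],0]]'; python3 -m handwheel '[[[-40,0,0],0],[[-20,0,30],0],[[0,0,45],0],[[0,0,45],0],[[0,0,40],0],[[0,0,20],0],[[0,0,0],0],[[0,0,0],0],[[0,0,0],0],[[0,0,0],0]]'; python3 - <<'E'
from h import *
plan(fx(0,-192,95.5),YAW)
ims=[]
for n in('side','top'):
    c=cam(n); P,u,v=pts(c); L=R.from_euler('z',-YAW).apply(P-F); dark=c['pixels'][v,u].sum(1)<130
    m=dark&(abs(L[:,0])<14)&(L[:,1]<-172)&(L[:,1]>-250)&(L[:,2]>50)&(L[:,2]<150); Q=L[m]
    if len(Q)>3: print(n,'grip',len(Q),np.round(Q.min(0)),np.round(Q.max(0)),np.round(np.median(Q,0)), 'slope',np.polyfit(Q[:,1],Q[:,2],1))
    m=(abs(L[:,0])<35)&(abs(L[:,1])<26)&(L[:,2]>43)&(L[:,2]<51); Q=L[m]
    if len(Q)>3: t=cv2.minAreaRect(Q[:,:2].astype(np.float32)); print('block',len(Q),t)
    for t in('beaker_100','indicator','redcap_bottle'):
        for r in manip.cut_out(t,n)[:1]:
            Pm,_,_=pts(c,np.asarray(r['region'])); print(t,round(r['confidence'],2),np.round(np.median(Pm,0)))
    save(c,n+'9.png',(150,150,400,330) if n=='side' else (130,110,380,290),2.2); ims.append(cv2.imread('pics/'+n+'9.png'))
cv2.imwrite('pics/b9.png',cv2.resize(np.vstack(ims),None,fx=.75,fy=.75))
E
```

```text
clock: 28.3
eef_pos: [509.8, -189.8, 189.3]
eef_rot: [-1.91, 1.569, 2.697]
wrist_force: [0.4, -0.1, -0.1]
finger_gap: 0.3
clock: 29.55
eef_pos: [491.8, -368.3, 249.5]
eef_rot: [1.074, 1.57, -0.601]
wrist_force: [0.4, -0.2, 0.4]
finger_gap: 0.5
t 29.55 pos [ 491.8 -368.3  249.5] toolx [ 3.e-04 -2.e-04 -1.e+00] tooly [ 0.995 -0.104  0.   ] j [-0.702  0.425  1.276  0.     1.44  -0.598] F [ 0.4 -0.2  0.4] gap 0.5
spin 0.0015 shift [ 154.    -0.4 -179.8]
side grip 310 [ -10. -225.   72.] [   7. -172.   86.] [  -3. -202.   83.] slope [3.84508187e-02 8.95057097e+01]
block 250 ((-4.136392593383789, -0.809234619140625), (42.29194641113281, 48.680320739746094), 89.30987548828125)
beaker_100 0.93 [741. 209.  47.]
indicator 0.78 [728. 118.  52.]
redcap_bottle 0.57 [ 690. -148.   28.]
top grip 55 [  -4. -213.   81.] [   5. -172.   88.] [   0. -192.   85.] slope [1.55177540e-02 8.76492553e+01]
block 183 ((-0.4828376770019531, 2.9106712341308594), (39.799747467041016, 55.67383575439453), 89.72579193115234)
indicator 0.68 [728. 127.  59.]
redcap_bottle 0.89 [ 705. -136.   87.]
```

View pics/b9.png

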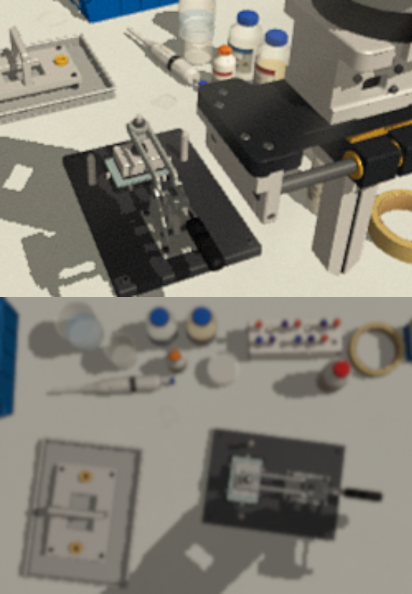

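The last view shows the clamp arm lying over the block with its foot on it. The handle is level with the grip at about (205,245), the frame is flat inside the tray, and the bottles and beaker are where they were. The grip top at 83–85 mm with a slope of 1–2° matches the stop position, which should be 84.5 mm and level.

```bash
python3 -c "
from h import *
print(manip.sign_off())"
```

```text
the job is handed in; nothing more can be done
None
```

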